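# Top up the sprung nut magazine

## Task

Load the loose hex nut into the nut magazine: push the sprung follower back by its upright plate until the catch holds it, drop the nut flat into the open track between the follower and the two nuts already there, then press down the catch's tab so that the follower runs forward and closes the row up. Leave the three nuts lying flat in one row with the follower resting on the last, and leave the magnet, the red box and the jar where they are.

Things in the scene. Friction and masses are not known exactly. Their poses are not given: they have to be found in the camera images.
- magazine: Steel nut magazine bolted to the bench (place and yaw vary). Origin on the bench; base plate 8 mm thick, x -60 to +42, y -172 to +146 mm. A straight U track runs along its y axis, centred on x = 0: 37 mm wide, floor 8 mm above the bench. +y is the nose, where the row of nuts bears on a stop face at y = +120 mm. Rear block 32 mm high at y -105 to -120; screw heads 14 mm above the bench.
- keeper_end (a point): Top of the track at the rear end of the two keeper lips that cover the nuts at the nose: magazine x = 0, y = +62 mm, 29 mm above the bench (the lips' top). From here back the track is open above: walls upright to 14 mm, then flared out at 45 degrees to 19 mm above the bench, where the mouth is 47 mm wide.
- follower (a joint): Slide of the sprung follower, m: 0 resting on the two nuts, growing as it is pushed back (magazine -y); a coil spring drives it to +y with 4.2 N at 0, 7.4 N at 0.09 (10 N in all with the hook), plus damping 25 N s/m. Its pin lifts the catch's hook from about 0.065 on; the hook drops behind it at about 0.089, and let go it stays at about 0.087. Solid stop at 0.097. With one more nut in the row it rests at 0.029 to 0.036.
- pull_plate (a point): On the follower, middle of the front (+y) face of its upright plate, 52 mm above the bench; push here towards magazine -y. Plate 30 mm wide, 8 mm thick, 31 to 68 mm above the bench. The follower block is 35 mm wide; its front face is 26 mm ahead of this point (at magazine y = +60.7 mm less the slide); top 23 mm above the bench ahead of the plate, 32 mm at it. Nothing ahead is higher than 31 mm.
- load_spot (a point): On the track floor (8 mm above the bench), x = 0, magazine y = +16 mm: the middle of the open gap once the follower is caught. The gap then runs about 42 mm to either side along the track. It is covered by the follower at the start.
- catch (a joint): Angle of the rocking catch beside the track (magazine -x side), rad: 0 with its hook down (sprung, at rest), growing as its tab is pressed; limit 0.32. Its arm lies at magazine x -31 to -41 mm, y -31 to -170 mm, top 37 mm above the bench. The caught follower comes free at about 0.12 to 0.15.
- catch_tab (a point): Top of the middle of the catch's flat thumb tab, 26 x 30 mm, 41 mm above the bench at rest, at magazine x = -36 mm, y = -155 mm. Press straight down about 10 mm (about 3 N) to lift the hook; it springs back up when let go.
- loose_nut: The steel hex nut to load, lying flat on the bench: 30 mm across flats (its x axis is square to two flats), 34 mm across corners, 16 mm high, origin in the centre of its underside, about 64 g. It goes into the track at any yaw.
- nut_first: Equal nut already in the track, against the nose stop, under the lips (centre near magazine y = +105 mm).
- nut_second: Equal nut already in the track, behind the first (centre near magazine y = +76 mm); the follower rests on it at the start.
- weld_magnet: Bystander: red triangular welding magnet, 77 x 110 x 24 mm, lying on the bench; origin under its middle.
- tungsten_box: Bystander: flat red plastic electrode box, 107 x 44 x 16 mm, lying on the bench; origin under the middle.
- paste_jar: Bystander: white jar with a blue lid, 60 mm across, 68 mm high, standing on the bench; origin under its middle.
Not all that is in view belongs to the job. Leave any orange or purple look-alike of the loose_nut alone.

How it is judged:
On the way, in this order (a step that is already met when the one before it is completed fails the run):
1. the follower is pushed back as far as the catch (value of joint follower above 0.081 m), for 0.2 s.
2. the loose nut lies let go and flat on the track floor between the row and the follower, which the catch alone holds back (the fingers touch nothing) (value of joint follower above 0.081 m and x of loose_nut in the frame of magazine between -0.006 and 0.006 m and y of loose_nut in the frame of magazine between -0.015 and 0.05 m and z of loose_nut in the frame of magazine below 0.0105 m and angle between loose_nut's own z axis and vertical below 0.1 rad and contact force between the fingers and anything else below 0.3 N), for 0.2 s.
At the end, for the whole second after the job is handed in: The three nuts lie flat and still on the track floor in one row (undersides within 2.5 mm of it): centres within 22, 40 to 54 and, for the loaded nut, 70 to 84 mm behind the stop face, that one within 6 mm of the centre line; the follower has closed up on it (slide 0.024 to 0.040) (value of joint follower between 0.024 and 0.04 m and x of loose_nut in the frame of magazine between -0.006 and 0.006 m and y of loose_nut in the frame of magazine between 0.036 and 0.05 m and z of each of loose_nut, nut_second, nut_first in the frame of magazine below 0.0105 m and angle between each of loose_nut, nut_second's own z axis and vertical below 0.1 rad and y of nut_second in the frame of magazine between 0.066 and 0.08 m and y of nut_first in the frame of magazine above 0.098 m and linear speed of loose_nut below 0.01 m/s and velocity of joint follower below 0.005 m/s); the robot touches nothing.
It fails at once if the magnet, red box or jar is shifted by more than 30 mm (distance of any of weld_magnet, tungsten_box, paste_jar from where it was at the start of the episode above 0.03 m).
It also fails if it takes over 61 s, if anything falls off the work surface, if the arm or the gripper's body presses on something with over 40 N, if the wrist force passes 120 N, or if a joint passes its speed limit or range.

## Robot

A 6-joint arm with a two-finger parallel gripper is mounted at the origin on the work surface; the furniture and walls round the work are solid. World frame = base frame: x ahead of the robot, y to its left, z up, the work surface at z = 0. Lengths are in m, angles in rad, forces in N, time in s.
With the tool pointing down it reaches from about 0.4 to 0.825 m from the base axis. Payload 7 kg.
Tool frame: the origin (TCP) lies at the centre of the arm's flange, where the gripper is bolted on; the fingertips stand 178 mm ahead of it and the grasp point (between the pads) lies 159 mm ahead of it; z points along the fingers, y is the direction in which the jaws open and shut (so a half turn about z gives the same grasp; the last joint's range is limited). The gripper opens to 88 mm and grips with 3 to 60 N. Pads are 19 mm wide; open, the fingers measure 130 mm over their backs; the gripper's body (78 mm by 193 mm) begins 47 mm behind the grasp point.
Start: joints at [-0.823, 0.359, 0.012, 0, -1.224, -0.288], TCP at [0.3, -0.605, 0.405] pointing down, gripper open.
Joint ranges: [-3.07, 3.07], [-1.43, 2.12], [-1.02, 1.25], [-3.03, 1.67], [-3.05, -0], [-3.03, 3.03]. Speed limits (rad/s): [2.39, 2.39, 3.01, 3.14, 3.14, 3.14].

## Interface

Orientations are given as [roll, pitch, yaw] about the fixed x, y, z axes, in that order (R = Rz(yaw) Ry(pitch) Rx(roll)).
In Python, from station import * gives the robot as it stands.
- The arm moves only by the tool send_rows, never from a script. Its argument "motion" is a list of rows, each an object with "offset": the shift along the tool's x, y, z in cm, a list of three; "turn": the turn about the tool's z in degrees. In form: [{"offset": [x, y, z], "turn": turn}, ...]. A call has 1 to 8 rows; each row is the pose to reach, as a shift and turn from the pose commanded when the call began, along the tool's axes at that moment; what a row does not reach only later rows make up. A row lasts 1/10 s, in which the tool goes at most 50 mm and 8.59 degrees, less where a joint would pass 70% of its speed; a pose out of reach is approached as far as the arm can. A call with a gripper value outside its range is refused whole. "hand" is the opening, from -1 (shut) to 1 (fully open), set as the call begins (left out, the last holds). The fingers move at their own pace and stop on an object; "squeeze" is the grip in N (left out, the last holds). Time passes only in rows, so rows that repeat a pose let the fingers close. It gives the time, the measured TCP pose, the force and the opening at its end, in the units of the state.
- get_state(): the state, without advancing time (a new reading comes with each control period).
- grab_frame(name): name is "side" or "top"; returns a dict with "frame" (420x560x3 uint8, blue, green, red), "range_z" (420x560 float32, m along the optical axis (not along the pixel's ray), 0 where there is no reading), "vertical_fov" (degrees; the focal length in pixels is half the picture's height over the tangent of half this angle, whatever the lens; pixels are square), "cx", "cy" (the principal point, pixels), "k1" (the pictures are not rectified: a ray, as slopes to the right and down, at radius r is drawn at 1 + k1 r^2 times it, then the intrinsics apply), "cam_to_world" (4x4, takes a point from camera to world coordinates). Camera axes: x right, y up, looking along -z (the intrinsics and any distortion apply to the point x, -y, -z); pixel columns grow to the right and rows downward; lengths in m; the calibration is good to about 2 mm. A picture is of the moment at which its call begins.
- job_done(): hands the job in, once; it reports no verdict.
The state is a dict: "t": time; "q": joint angles; "qd": joint speeds; "joint_efforts": joint torques, N m; "eef_pos": TCP position; "ee_rot": TCP orientation; "force": force on the tool from outside, world axes, zero at the start; "moment": the same for the moment, N m; "width": finger opening in m.
Only numpy, scipy, OpenCV 4.12 (cv2) and the standard library are available. Lean on these libraries where they do the work, as an engineer would, in place of code of your own. Each camera call takes 0.05 s, during which the arm holds its last target. There are 200 camera calls.

## Working session

There is one attempt and no reset: what is moved stays moved. The work goes in short steps, Python scripts to look and compute and a tool call to move; the robot and the scene stay as the last step left them, time stands still between calls to the robot, and variables do not carry over. Pictures are saved under pics/ and viewed, about 8 in all and at most 12, crops included, and the job is handed in when it is done.

Besides the shell and the picture viewer there is one more tool, called after "Request:" by a JSON object that holds its "fn" and its "kwargs", one argument or row to a line. send_rows: Moves the arm, as the interface text tells. Its arguments: {"type":"object","properties":{"motion":{"type":"array"},"hand":{"type":"number"},"squeeze":{"type":"number"}},"required":["motion"]}

```bash
mkdir -p pics; ls; cat > h.py <<'E'
from station import *
import numpy as np, cv2
def K(f):
    h=f["frame"].shape[0]; F=h/2/np.tan(np.radians(f["vertical_fov"])/2)
    return np.array([[F,0,f["cx"]],[0,F,f["cy"]],[0,0,1]]),np.array([f["k1"],0,0,0,0.])
def slopes(f,uv):
    k,d=K(f); return cv2.undistortPoints(np.array(uv,float).reshape(-1,1,2),k,d)[:,0]
def rays(f,uv):
    s=slopes(f,uv); T=np.array(f["cam_to_world"])
    return T[:3,3],np.c_[s[:,0],-s[:,1],-np.ones(len(s))]@T[:3,:3].T
def onplane(f,uv,z):
    o,d=rays(f,uv); return o+d*((z-o[2])/d[:,2])[:,None]
def cloud(f):
    h,w=f["range_z"].shape; v,u=np.mgrid[:h,:w]
    o,d=rays(f,np.c_[u.ravel(),v.ravel()]); return (o+d*f["range_z"].reshape(-1,1)).reshape(h,w,3)
def tri(f1,p1,f2,p2):
    o1,d1=rays(f1,[p1]);o2,d2=rays(f2,[p2]);d1=d1[0];d2=d2[0]
    t=np.linalg.lstsq(np.c_[d1,-d2],o2-o1,rcond=None)[0]
    a=o1+t[0]*d1;b=o2+t[1]*d2; return (a+b)/2,np.linalg.norm(a-b)
E
python3 - <<'E'
from h import *
import pickle
s=get_state();print(s)
F={n:grab_frame(n) for n in("top","side")}
pickle.dump(F,open("f0.pkl","wb"))
for n,f in F.items():
    cv2.imwrite(f"pics/{n}0.png",f["frame"]);print(n,f["vertical_fov"],f["cx"],f["cy"],f["k1"],np.round(f["cam_to_world"],3).tolist())
E
```

```text
pics
{'t': 0.0, 'q': array([-8.22932035e-01,  3.59396557e-01,  1.10841642e-02, -3.44509061e-04,
       -1.22409729e+00, -2.88065336e-01]), 'qd': array([ 0.00041535,  0.00077792,  0.0005164 , -0.000682  , -0.00016351,
       -0.00013561]), 'joint_efforts': array([-2.41793219e-03, -5.82719028e+01,  2.93055797e+01,  6.99740231e+00,
        6.90367728e-03, -1.02625756e-04]), 'eef_pos': array([ 0.29944169, -0.60474074,  0.40372822]), 'ee_rot': array([ 3.13995376e+00, -1.47878876e-04, -2.68191090e+00]), 'force': array([ 0.63732665, -0.37537877,  0.32501947]), 'moment': array([ 0.01975496,  0.03579502, -0.00668842]), 'width': 0.08778313508476517}
top 45.295037049391134 277.9539540277125 207.82849844213078 -0.00019219419771747813 [[0.015, 0.99, -0.141, 0.328], [-1.0, 0.013, -0.011, 0.085], [-0.009, 0.141, 0.99, 1.265], [0.0, 0.0, 0.0, 1.0]]
side 57.27852451419495 281.3936345431393 209.41575315955512 -0.03382772330302881 [[-0.964, 0.132, -0.231, 0.315], [-0.265, -0.412, 0.872, 0.859], [0.02, 0.902, 0.432, 0.446], [0.0, 0.0, 0.0, 1.0]]
```

View pics/top0.png

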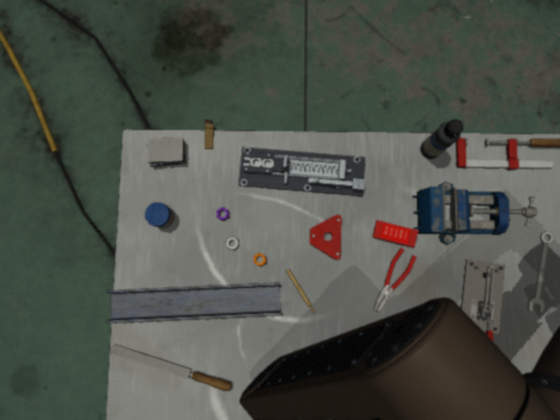

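View pics/side0.png

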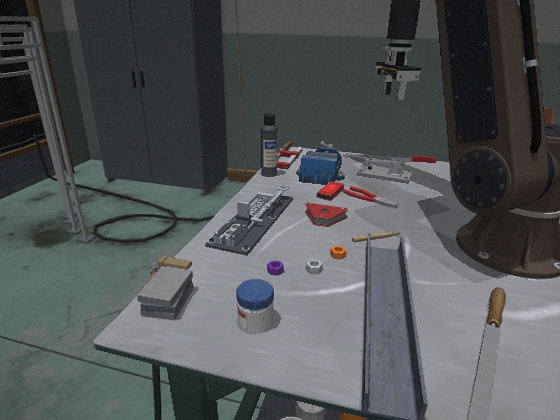

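The top view shows the magazine at about (303,172) with its nose to the left and the catch at its lower right. The grey loose nut is at (232,243), with the purple look-alike at (223,214) and the orange one at (261,260). In the side view the nut is at (314,266).

```bash
python3 - <<'E'
from h import *
import pickle
F=pickle.load(open("f0.pkl","rb"));t=F["top"];s=F["side"]
a=cv2.resize(t["frame"][135:205,225:380],None,fx=5,fy=5,interpolation=cv2.INTER_CUBIC)
b=cv2.resize(s["frame"][180:285,200:345],None,fx=5,fy=5,interpolation=cv2.INTER_CUBIC)
cv2.imwrite("pics/a.png",a);cv2.imwrite("pics/b.png",b)
Ct=cloud(t);Cs=cloud(s)
for n,C,(u,v) in(("top",Ct,(232,243)),("top",Ct,(200,240)),("side",Cs,(314,266)),("side",Cs,(300,285)),("top",Ct,(158,214)),("top",Ct,(362,170))):
    print(n,u,v,C[v,u].round(4))
# base plate: dark region by height map from top cloud
# nut mask top: height 8..22mm near nut
for n,C in(("top",Ct),("side",Cs)):
    c=onplane(t,[[232,243]],.016)[0]
    m=(np.hypot(C[...,0]-c[0],C[...,1]-c[1])<.03)&(C[...,2]>.009)
    P=C[m];print(n,c.round(4),m.sum(),P.mean(0).round(4),P.min(0).round(4),P.max(0).round(4),np.median(P[:,2]))
E
```

```text
top 232 243 [ 0.4167  0.2128 -0.0019]
top 200 240 [0.4228 0.293  0.0032]
side 314 266 [0.4139 0.2215 0.0163]
side 300 285 [0.4309 0.2688 0.    ]
top 158 214 [0.4793 0.3864 0.0652]
top 362 170 [ 0.6079 -0.1154  0.0021]
top [0.4154 0.211  0.016 ] 89 [0.4165 0.2123 0.0153] [0.4007 0.1979 0.0093] [0.4328 0.229  0.0225] 0.015274592208183835
side [0.4154 0.211  0.016 ] 150 [0.4149 0.216  0.0145] [0.3993 0.1992 0.009 ] [0.4307 0.2307 0.0187] 0.015471628015653827
```

View pics/a.png

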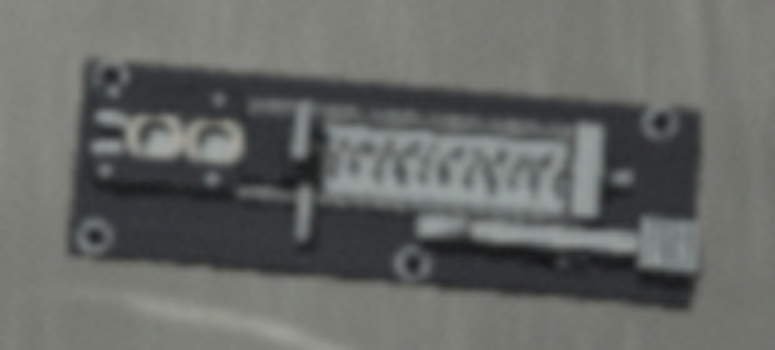

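View pics/b.png

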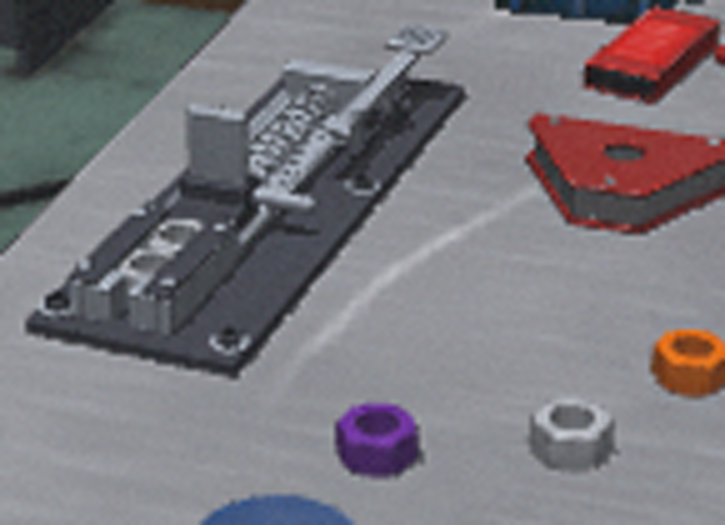

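The crops show the base plate with its four corners, the upright plate with tops at crop-a (303,130–240), the catch tab at (668,245), and two nuts under the lips. The loose nut is grey in crop-b at (572,437). Next I'll measure the base corners and the tab and plate heights in both views.

```bash
cat > m.py <<'E'
from h import *
import pickle
F=pickle.load(open("f0.pkl","rb"))
mag={}
for n,(x0,x1,y0,y1) in(("top",(225,380,135,210)),("side",(195,300,185,260))):
    f=F[n];g=cv2.cvtColor(f["frame"],cv2.COLOR_BGR2GRAY);C=cloud(f)
    big=cv2.resize(g[y0:y1,x0:x1],None,fx=4,fy=4,interpolation=cv2.INTER_CUBIC)
    cz=cv2.resize(C[y0:y1,x0:x1],None,fx=4,fy=4,interpolation=cv2.INTER_NEAREST)
    m=((big<85)).astype(np.uint8)
    m=cv2.morphologyEx(m,cv2.MORPH_CLOSE,np.ones((41,41)))
    m=cv2.morphologyEx(m,cv2.MORPH_OPEN,np.ones((25,25)))
    c=max(cv2.findContours(m,0,cv2.CHAIN_APPROX_NONE)[0],key=cv2.contourArea)[:,0]
    uv=(c+.5)/4-.5+[x0,y0]
    P=onplane(f,uv,.008)[:,:2]
    r=cv2.minAreaRect((P*1000).astype(np.float32));print(n,"rect",r)
    cv2.imwrite(f"pics/m_{n}.png",cv2.drawContours(cv2.cvtColor(big,8),[c.reshape(-1,1,2)],-1,(0,255,0),1))
E
python3 m.py
python3 - <<'E'
import cv2,numpy as np
a=cv2.imread("pics/m_top.png");b=cv2.imread("pics/m_side.png")
w=max(a.shape[1],b.shape[1]);p=lambda i:cv2.copyMakeBorder(i,0,0,0,w-i.shape[1],0)
cv2.imwrite("pics/m.png",np.vstack([p(a),p(b)]))
E
```

```text
top rect ((601.0900268554688, 39.024864196777344), (317.9368591308594, 104.33624267578125), 85.91667175292969)
side rect ((610.2390747070312, 25.018112182617188), (365.05047607421875, 129.58396911621094), 86.06131744384766)
```

View pics/m.png

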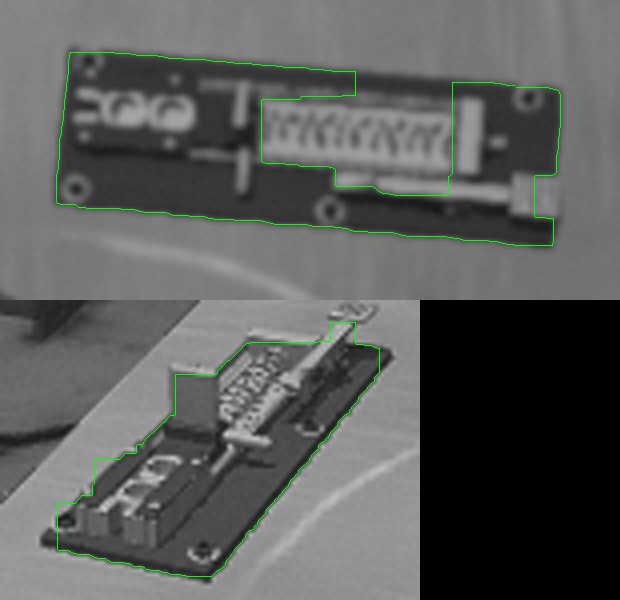

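```bash
cat >> h.py <<'E'
O=np.array([.6110,.0513]);YAW=np.radians(-4.08)
Rm=np.array([[np.cos(YAW),-np.sin(YAW)],[np.sin(YAW),np.cos(YAW)]])
def toW(p): return O+Rm@np.array(p)
def toM(p): return Rm.T@(np.array(p)[:2]-O)
def proj(f,P):
    T=np.linalg.inv(np.array(f["cam_to_world"]));p=np.atleast_2d(P)@T[:3,:3].T+T[:3,3];k,d=K(f)
    return cv2.projectPoints(p*[1,-1,-1],np.zeros(3),np.zeros(3),k,d)[0][:,0]
E
python3 - <<'E'
from h import *
import pickle
F=pickle.load(open("f0.pkl","rb"));t=F["top"];s=F["side"]
A=lambda x,y:(x/5+225-.4,y/5+135-.4); B=lambda x,y:(x/5+200-.4,y/5+180-.4)
for n,a,b in(("tab",A(668,245),B(415,38)),("plate top",A(301,130),B(220,106)),("nose -x corner",A(68,257),B(237,374)),("nose +x corner",A(87,60),B(28,323)),("nut1",A(155,135),B(147,265)),("nut2",A(213,141),B(180,233))):
    p,e=tri(t,a,s,b);print(n,p.round(4),"gap",round(e,4),"mag",toM(p).round(4))
# loose nut: colour/brightness segmentation top face in both views
for n,f,(x,y) in(("top",t,(232,243)),("side",s,(314,266))):
    c=f["frame"][y-16:y+16,x-16:x+16]; cv2.imwrite(f"pics/n_{n}.png",cv2.resize(c,None,fx=12,fy=12,interpolation=cv2.INTER_CUBIC))
a=cv2.imread("pics/n_top.png");b=cv2.imread("pics/n_side.png");cv2.imwrite("pics/n.png",np.hstack([a,b]))
# check projection of model points in side view
M=lambda x,y,z:np.r_[toW((x,y)),z]
P=[M(.042,.146,.008),M(-.06,.146,.008),M(-.06,-.172,.008),M(-.036,-.155,.041),M(0,.0307,.068)]
for n,f,(o) in(("top a",t,(225,135)),("side b",s,(200,180))): print(n,((proj(f,P)-o+.4)*5).round(0).tolist())
E
```

```text
tab [ 0.5657 -0.0995  0.0408] gap 0.0016 mag [-0.0345 -0.1536]
plate top [0.6133 0.0825 0.0712] gap 0.0004 mag [0.0001 0.0313]
nose -x corner [0.5625 0.2006 0.003 ] gap 0.001 mag [-0.059   0.1455]
nose +x corner [0.6643 0.193  0.0061] gap 0.0005 mag [0.0431 0.1451]
nut1 [0.6216 0.1563 0.0231] gap 0.0002 mag [0.0031 0.1055]
nut2 [0.6179 0.1267 0.0251] gap 0.0008 mag [0.0015 0.0757]
top a [[85.0, 61.0], [66.0, 256.0], [691.0, 308.0], [670.0, 247.0], [302.0, 132.0]]
side b [[28.0, 321.0], [240.0, 365.0], [468.0, 87.0], [420.0, 37.0], [220.0, 112.0]]
```

View pics/n.png

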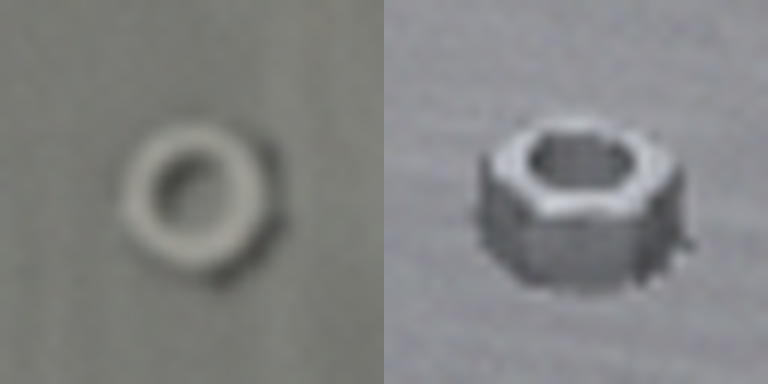

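```bash
python3 - <<'E'
from h import *
import pickle
F=pickle.load(open("f0.pkl","rb"));t=F["top"];s=F["side"]
S=lambda x,y:((x-384)/12+298-.46,y/12+250-.46); T=lambda x,y:(x/12+216-.46,y/12+227-.46)
p,e=tri(t,T(195,197),s,S(582,165));print(p.round(4),e)
V=onplane(s,[S(488,165),S(532,213),S(640,213),S(683,165)],.016);print(V.round(4))
c=V[[0,3]].mean(0);print("centre",c)
for i in(1,2,3):
    d=V[i]-V[i-1];print(np.degrees(np.arctan2(d[1],d[0])),np.linalg.norm(d))
E
```

```text
[0.4156 0.2115 0.016 ] 0.00016500246442677704
[[0.4308 0.2161 0.016 ]
 [0.4209 0.2279 0.016 ]
 [0.4038 0.2227 0.016 ]
 [0.3994 0.2065 0.016 ]]
centre [0.41513724 0.21131299 0.016     ]
130.0929318564642 0.015432955641008437
-163.0584106339276 0.017890890553697542
-105.0800677838089 0.016764848859203773
```

Both views agree with the given sizes: base 318×104 mm, tab at 41 mm, and the plate top, nuts and corners all within about 2 mm. The nut is at (0.415, 0.211), its top at 16 mm, with flats facing about 105°. I'll start with the push.

```bash
cat >> h.py <<'E'
from scipy.spatial.transform import Rotation as Ro
def go(pw,tipz,yawdeg):
    s=get_state();R=Ro.from_euler("xyz",s["ee_rot"]).as_matrix()
    d=R.T@(np.r_[pw,tipz+.178]-s["eef_pos"])*100
    y=np.degrees(s["ee_rot"][2]); tr=-((yawdeg-y+180)%360-180)
    print("offset cm",d.round(2),"turn",round(tr,1),"| t",round(s["t"],2),"pos",s["eef_pos"].round(4),"mag",(toM(s["eef_pos"])*1000).round(1),"tip",round(s["eef_pos"][2]-.178,4),"rpy",np.degrees(s["ee_rot"]).round(1),"F",s["force"].round(1),"w",round(s["width"],4))
E
python3 -c "
from h import *
go(toW((0,.058)),.12,-94.08)"
```

```text
offset cm [-59.97  49.96  10.65] turn -59.6 | t 0.1 pos [ 0.2995 -0.6048  0.4038] mag [-264.1 -676.6] tip 0.2258 rpy [ 179.9   -0.  -153.7] F [0.2 0.3 0.2] w 0.0876
```

Request:
{"fn": "send_rows", "kwargs": {
  "motion": [
    {"offset": [-60, 50, 0], "turn": -59.6},
    {"offset": [-60, 50, 0], "turn": -59.6},
    {"offset": [-60, 50, 0], "turn": -59.6},
    {"offset": [-60, 50, 0], "turn": -59.6},
    {"offset": [-60, 50, 0], "turn": -59.6},
    {"offset": [-60, 50, 0], "turn": -59.6},
    {"offset": [-60, 50, 0], "turn": -59.6},
    {"offset": [-60, 50, 0], "turn": -59.6}
  ],
  "hand": -1,
  "squeeze": 20
}}

```text
t: 0.9
eef_pos: [0.4615, -0.237, 0.4046]
ee_rot: [-3.142, 0.0, -1.637]
force: [1.3, -1.6, 0.2]
width: 0.0291
```

```bash
python3 -c "
from h import *
go(toW((0,.058)),.12,-94.08)"
```

```text
offset cm [-35.55 -13.06  10.67] turn 0.3 | t 0.9 pos [ 0.4615 -0.237   0.4046] mag [-128.6 -298.3] tip 0.2266 rpy [-180.     0.   -93.8] F [ 1.3 -1.6  0.2] w 0.0291
```

Request:
{"fn": "send_rows", "kwargs": {
  "motion": [
    {"offset": [-34, -12.5, 5], "turn": 0},
    {"offset": [-34, -12.5, 5], "turn": 0},
    {"offset": [-34, -12.5, 9], "turn": 0},
    {"offset": [-34, -12.5, 9], "turn": 0},
    {"offset": [-34, -12.5, 9], "turn": 0},
    {"offset": [-34, -12.5, 9], "turn": 0},
    {"offset": [-34, -12.5, 9], "turn": 0},
    {"offset": [-34, -12.5, 9], "turn": 0}
  ]
}}

```text
t: 1.7
eef_pos: [0.6107, 0.0945, 0.3127]
ee_rot: [3.14, -0.001, -1.64]
force: [0.3, -0.8, 0.2]
width: 0.0005
```

Request:
{"fn": "send_rows", "kwargs": {
  "motion": [
    {"offset": [0, 0, 0], "turn": 0},
    {"offset": [0, 0, 0], "turn": 0},
    {"offset": [0, 0, 0], "turn": 0}
  ]
}}

```text
t: 2.0
eef_pos: [0.6096, 0.0904, 0.3149]
ee_rot: [3.141, -0.0, -1.642]
force: [0.2, -0.4, 0.1]
width: 0.0005
```

```bash
python3 -c "
from h import *
go(toW((0,.058)),.046,-94.08)"
```

```text
offset cm [-1.91 -0.41  9.09] turn -0.0 | t 2.0 pos [0.6096 0.0904 0.3149] mag [-4.1 38.9] tip 0.1369 rpy [180.   -0.  -94.1] F [ 0.2 -0.4  0.1] w 0.0005
```

Request:
{"fn": "send_rows", "kwargs": {
  "motion": [
    {"offset": [-1.9, -0.4, 4], "turn": 0},
    {"offset": [-1.9, -0.4, 7], "turn": 0},
    {"offset": [-1.9, -0.4, 9.1], "turn": 0},
    {"offset": [-1.9, -0.4, 9.1], "turn": 0},
    {"offset": [-1.9, -0.4, 9.1], "turn": 0},
    {"offset": [-1.9, -0.4, 9.1], "turn": 0}
  ]
}}

```text
t: 2.6
eef_pos: [0.6159, 0.1096, 0.2256]
ee_rot: [-3.139, 0.001, -1.642]
force: [0.8, -0.2, 1.0]
width: 0.0005
```

```bash
python3 -c "
from h import *
go(toW((0,-.040)),.046,-94.08)"
```

```text
offset cm [9.85 0.08 0.15] turn -0.0 | t 2.6 pos [0.6159 0.1096 0.2256] mag [ 0.8 58.5] tip 0.0476 rpy [-1.799e+02  1.000e-01 -9.410e+01] F [ 0.8 -0.2  1. ] w 0.0005
```

Request:
{"fn": "send_rows", "kwargs": {
  "motion": [
    {"offset": [1.2, 0.1, 0.1], "turn": 0},
    {"offset": [2.4, 0.1, 0.1], "turn": 0},
    {"offset": [3.6, 0.1, 0.1], "turn": 0},
    {"offset": [4.8, 0.1, 0.1], "turn": 0},
    {"offset": [6, 0.1, 0.1], "turn": 0},
    {"offset": [7.2, 0.1, 0.1], "turn": 0},
    {"offset": [8.4, 0.1, 0.1], "turn": 0},
    {"offset": [9.2, 0.1, 0.1], "turn": 0}
  ]
}}

```text
t: 3.4
eef_pos: [0.6082, 0.019, 0.2243]
ee_rot: [-3.138, 0.004, -1.642]
force: [-1.1, 11.8, 3.6]
width: 0.0009
```

```bash
python3 - <<'E'
from h import *
go(toW((0,-.048)),.046,-94.08)
s=grab_frame("side");cv2.imwrite("pics/s1.png",cv2.resize(s["frame"][120:285,180:345],None,fx=4,fy=4,interpolation=cv2.INTER_CUBIC)[:600])
go(toW((0,-.048)),.046,-94.08)
E
```

```text
offset cm [ 1.56 -0.05  0.02] turn -0.0 | t 3.4 pos [0.6082 0.019  0.2243] mag [ -0.5 -32.4] tip 0.0463 rpy [-179.8    0.2  -94.1] F [-1.1 11.8  3.6] w 0.0009
offset cm [ 1.45 -0.05  0.03] turn -0.0 | t 3.45 pos [0.6081 0.0179 0.2243] mag [ -0.5 -33.5] tip 0.0463 rpy [-179.8    0.2  -94.1] F [-1.   6.5  1.9] w 0.0009
```

View pics/s1.png

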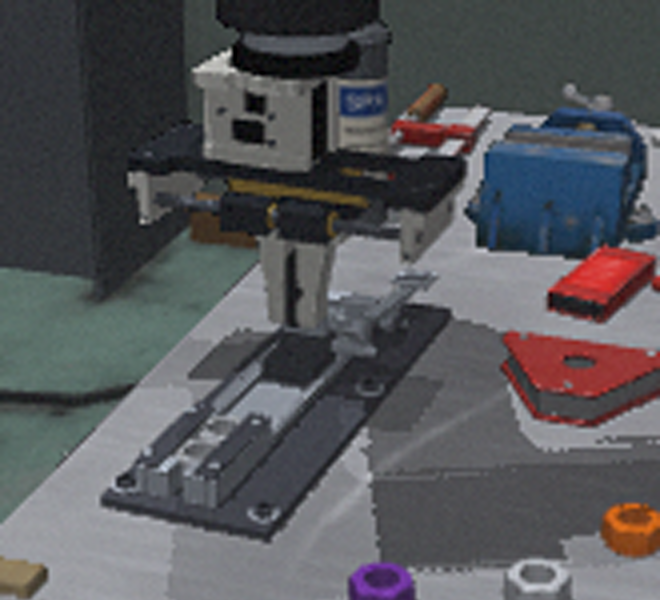

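The fingers (at about (300,300)) are pushing the plate and the follower is well back, with the track open behind the two nuts. I'll continue in small steps.

Request:
{"fn": "send_rows", "kwargs": {
  "motion": [
    {"offset": [0.4, 0, 0], "turn": 0},
    {"offset": [0.8, 0, 0], "turn": 0},
    {"offset": [1.2, 0, 0], "turn": 0},
    {"offset": [1.3, 0, 0], "turn": 0},
    {"offset": [1.3, 0, 0], "turn": 0}
  ]
}}

```text
t: 3.95
eef_pos: [0.6073, 0.0055, 0.2243]
ee_rot: [-3.138, 0.002, -1.642]
force: [-1.2, 7.8, 4.0]
width: 0.0002
```

```bash
python3 - <<'E'
from h import *
go(toW((0,-.050)),.046,-94.08)
E
```

```text
offset cm [ 0.4  -0.05  0.03] turn 0.0 | t 3.95 pos [0.6073 0.0055 0.2243] mag [ -0.5 -46. ] tip 0.0463 rpy [-1.798e+02  1.000e-01 -9.410e+01] F [-1.2  7.8  4. ] w 0.0002
```

Request:
{"fn": "send_rows", "kwargs": {
  "motion": [
    {"offset": [0.2, 0, 0], "turn": 0},
    {"offset": [0.4, 0, 0], "turn": 0},
    {"offset": [0.4, 0, 0], "turn": 0},
    {"offset": [0.4, 0, 0], "turn": 0}
  ]
}}

```text
t: 4.35
eef_pos: [0.607, 0.0016, 0.2243]
ee_rot: [-3.138, 0.002, -1.642]
force: [-1.1, 7.5, 3.5]
width: 0.0006
```

```bash
python3 - <<'E'
from h import *
go(toW((0,-.050)),.046,-94.08)
E
```

```text
offset cm [ 0.02 -0.05  0.03] turn 0.0 | t 4.35 pos [0.607  0.0016 0.2243] mag [ -0.5 -49.8] tip 0.0463 rpy [-1.798e+02  1.000e-01 -9.410e+01] F [-1.1  7.5  3.5] w 0.0006
```

Request:
{"fn": "send_rows", "kwargs": {
  "motion": [
    {"offset": [-0.3, 0, 0], "turn": 0},
    {"offset": [-0.6, 0, 0], "turn": 0},
    {"offset": [-1, 0, 0], "turn": 0},
    {"offset": [-1.4, 0, 0], "turn": 0},
    {"offset": [-1.6, 0, 0], "turn": 0}
  ]
}}

```text
t: 4.85
eef_pos: [0.6076, 0.0169, 0.2231]
ee_rot: [-3.141, 0.0, -1.642]
force: [0.8, -0.4, -0.2]
width: 0.0002
```

```bash
python3 - <<'E'
from h import *
go(np.array([.4153,.2113]),.15,-164)
E
```

```text
offset cm [-18.03  20.56 -10.5 ] turn 69.9 | t 4.85 pos [0.6076 0.0169 0.2231] mag [ -0.9 -34.5] tip 0.0451 rpy [-180.     0.   -94.1] F [ 0.8 -0.4 -0.2] w 0.0002
```

Request:
{"fn": "send_rows", "kwargs": {
  "motion": [
    {"offset": [-1, 0, -5], "turn": 0},
    {"offset": [-1, 0, -10], "turn": 0},
    {"offset": [-18, 20.6, -10.5], "turn": 70.9},
    {"offset": [-18, 20.6, -10.5], "turn": 70.9},
    {"offset": [-18, 20.6, -10.5], "turn": 70.9},
    {"offset": [-18, 20.6, -10.5], "turn": 70.9},
    {"offset": [-18, 20.6, -10.5], "turn": 70.9},
    {"offset": [-18, 20.6, -10.5], "turn": 70.9}
  ],
  "hand": 0.3
}}

```text
t: 5.65
eef_pos: [0.4175, 0.2085, 0.3279]
ee_rot: [-3.142, 0.0, -2.448]
force: [0.8, 0.6, 0.3]
width: 0.0547
```

Request:
{"fn": "send_rows", "kwargs": {
  "motion": [
    {"offset": [0, 0, 0], "turn": 21},
    {"offset": [0, 0, 0], "turn": 21},
    {"offset": [0, 0, 0], "turn": 21},
    {"offset": [0, 0, 0], "turn": 21}
  ]
}}

```text
t: 6.05
eef_pos: [0.4188, 0.2078, 0.3277]
ee_rot: [-3.142, 0.0, -2.81]
force: [-0.3, -0.3, 0.3]
width: 0.0569
```

```bash
python3 - <<'E'
from h import *
go(np.array([.4153,.2113]),.05,-165)
t=grab_frame("top");s=grab_frame("side")
a=cv2.resize(t["frame"][130:270,215:385],None,fx=4,fy=4,interpolation=cv2.INTER_CUBIC)
cv2.imwrite("pics/t2.png",a)
go(np.array([.4153,.2113]),.05,-165)
E
```

```text
offset cm [0.21 0.45 9.97] turn 4.0 | t 6.05 pos [0.4188 0.2078 0.3277] mag [-202.9  142.4] tip 0.1497 rpy [-180.    0. -161.] F [-0.3 -0.3  0.3] w 0.0569
offset cm [0.22 0.46 9.96] turn 4.2 | t 6.15 pos [0.4189 0.2077 0.3276] mag [-202.7  142.3] tip 0.1496 rpy [-180.    -0.  -160.8] F [-0.5  1.1  0.4] w 0.0571
```

View pics/t2.png

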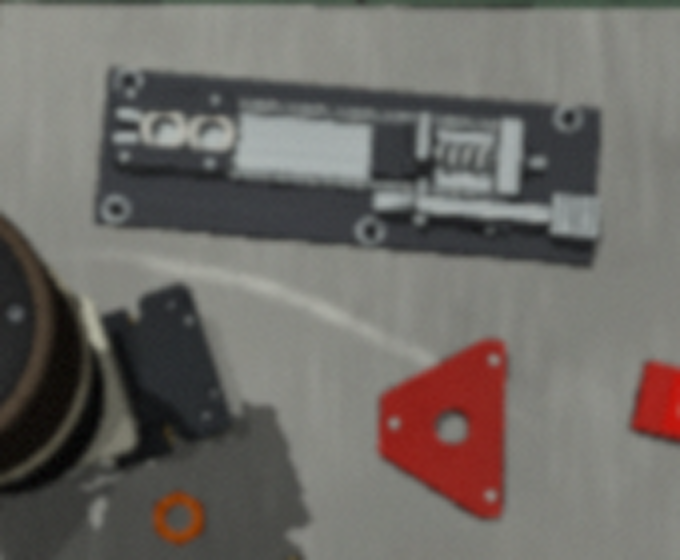

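The follower is held back by the catch: the open gap runs from px x≈238 to 372. Descending on the nut.

Request:
{"fn": "send_rows", "kwargs": {
  "motion": [
    {"offset": [0.2, 0.45, 4], "turn": 4},
    {"offset": [0.2, 0.45, 8], "turn": 4},
    {"offset": [0.2, 0.45, 12], "turn": 4},
    {"offset": [0.2, 0.45, 12], "turn": 4},
    {"offset": [0.2, 0.45, 12], "turn": 4},
    {"offset": [0.2, 0.45, 12], "turn": 4}
  ]
}}

```text
t: 6.75
eef_pos: [0.4163, 0.2123, 0.2094]
ee_rot: [3.14, 0.002, -2.878]
force: [-0.3, 0.8, 0.5]
width: 0.0571
```

```bash
python3 - <<'E'
from h import *
go(np.array([.4153,.2113]),.006,-165)
E
```

```text
offset cm [ 0.13 -0.07  2.54] turn 0.1 | t 6.75 pos [0.4163 0.2123 0.2094] mag [-205.6  146.7] tip 0.0314 rpy [ 1.799e+02  1.000e-01 -1.649e+02] F [-0.3  0.8  0.5] w 0.0571
```

Request:
{"fn": "send_rows", "kwargs": {
  "motion": [
    {"offset": [0.1, -0.05, 1.5], "turn": 0},
    {"offset": [0.1, -0.05, 2.5], "turn": 0},
    {"offset": [0.1, -0.05, 2.5], "turn": 0},
    {"offset": [0.1, -0.05, 2.5], "turn": 0}
  ]
}}

```text
t: 7.15
eef_pos: [0.415, 0.2111, 0.1833]
ee_rot: [3.141, 0.001, -2.879]
force: [-0.6, 1.0, 0.2]
width: 0.0571
```

Request:
{"fn": "send_rows", "kwargs": {
  "motion": [
    {"offset": [0, 0, 0], "turn": 0},
    {"offset": [0, 0, 0], "turn": 0},
    {"offset": [0, 0, 0], "turn": 0},
    {"offset": [0, 0, 0], "turn": 0},
    {"offset": [0, 0, 0], "turn": 0},
    {"offset": [0, 0, 0], "turn": 0}
  ],
  "hand": -1,
  "squeeze": 20
}}

```text
t: 7.75
eef_pos: [0.4148, 0.211, 0.1827]
ee_rot: [3.141, 0.0, -2.879]
force: [-0.8, -0.5, 3.4]
width: 0.0293
```

```bash
python3 - <<'E'
from h import *
go(np.array([.4153,.2113]),.006,-165)
E
```

```text
offset cm [-0.06  0.02 -0.13] turn 0.1 | t 7.75 pos [0.4148 0.211  0.1827] mag [-207.1  145.3] tip 0.0047 rpy [ 180.     0.  -164.9] F [-0.8 -0.5  3.4] w 0.0293
```

Width 29.3 mm means it is gripped on the flats. Lifting and moving above the load spot.

Request:
{"fn": "send_rows", "kwargs": {
  "motion": [
    {"offset": [0, 0, -5], "turn": 0},
    {"offset": [0, 0, -10], "turn": 0},
    {"offset": [0, 0, -10], "turn": 0},
    {"offset": [0, 0, -10], "turn": 0}
  ]
}}

```text
t: 8.15
eef_pos: [0.4148, 0.211, 0.2838]
ee_rot: [3.14, 0.002, -2.879]
force: [-1.1, -0.1, -1.4]
width: 0.0292
```

```bash
python3 - <<'E'
from h import *
go(toW((0,.016)),.1,175.92)
E
```

```text
offset cm [-15.33 -19.     0.57] turn 19.1 | t 8.15 pos [0.4148 0.211  0.2838] mag [-207.1  145.3] tip 0.1058 rpy [ 1.799e+02  1.000e-01 -1.650e+02] F [-1.1 -0.1 -1.4] w 0.0292
```

Request:
{"fn": "send_rows", "kwargs": {
  "motion": [
    {"offset": [-15.3, -19, 0], "turn": 19},
    {"offset": [-15.3, -19, 0], "turn": 19},
    {"offset": [-15.3, -19, 0], "turn": 19},
    {"offset": [-15.3, -19, 0], "turn": 19},
    {"offset": [-15.3, -19, 0], "turn": 19},
    {"offset": [-15.3, -19, 0], "turn": 19},
    {"offset": [-15.3, -19, 0], "turn": 19},
    {"offset": [-15.3, -19, 0], "turn": 19}
  ]
}}

```text
t: 8.95
eef_pos: [0.6109, 0.0672, 0.2811]
ee_rot: [-3.141, -0.003, 3.072]
force: [-0.3, 0.3, -0.2]
width: 0.0294
```

Request:
{"fn": "send_rows", "kwargs": {
  "motion": [
    {"offset": [0, 0, 0], "turn": 0},
    {"offset": [0, 0, 0], "turn": 0}
  ]
}}

```text
t: 9.15
eef_pos: [0.6112, 0.068, 0.2828]
ee_rot: [3.141, 0.0, 3.074]
force: [-0.5, -0.2, -0.8]
width: 0.0295
```

```bash
python3 - <<'E'
from h import *
go(toW((0,.016)),.04,175.92)
E
```

```text
offset cm [-0.1  -0.07  6.48] turn 0.2 | t 9.15 pos [0.6112 0.068  0.2828] mag [-1.  16.6] tip 0.1048 rpy [180.    0.  176.1] F [-0.5 -0.2 -0.8] w 0.0295
```

Request:
{"fn": "send_rows", "kwargs": {
  "motion": [
    {"offset": [-0.1, -0.1, 3], "turn": 0},
    {"offset": [-0.1, -0.1, 6], "turn": 0},
    {"offset": [-0.1, -0.1, 6.5], "turn": 0},
    {"offset": [-0.1, -0.1, 6.5], "turn": 0},
    {"offset": [-0.1, -0.1, 6.5], "turn": 0}
  ]
}}

```text
t: 9.65
eef_pos: [0.6133, 0.0665, 0.219]
ee_rot: [3.141, 0.002, 3.073]
force: [0.4, -0.3, -1.0]
width: 0.0294
```

```bash
python3 - <<'E'
from h import *
go(toW((0,.016)),.015,175.92)
s=grab_frame("side");cv2.imwrite("pics/s3.png",cv2.resize(s["frame"][135:270,190:340],None,fx=4,fy=4,interpolation=cv2.INTER_CUBIC))
go(toW((0,.016)),.015,175.92)
E
```

```text
offset cm [0.12 0.06 2.6 ] turn 0.2 | t 9.65 pos [0.6133 0.0665 0.219 ] mag [ 1.2 15.4] tip 0.041 rpy [1.800e+02 1.000e-01 1.761e+02] F [ 0.4 -0.3 -1. ] w 0.0294
offset cm [0.13 0.06 2.63] turn 0.2 | t 9.7 pos [0.6133 0.0665 0.2193] mag [ 1.3 15.4] tip 0.0413 rpy [1.800e+02 1.000e-01 1.761e+02] F [-0.4  0.4  0.2] w 0.0295
```

View pics/s3.png

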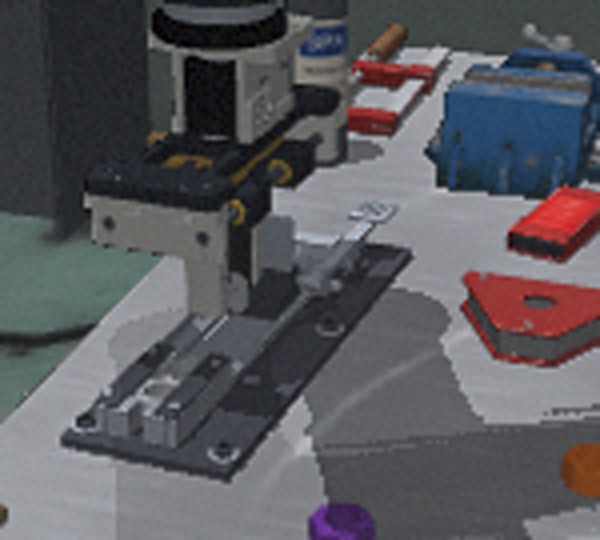

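The nut is held over the open track in line with it, the caught follower plate behind it at (280,245). Lowering gently.

Request:
{"fn": "send_rows", "kwargs": {
  "motion": [
    {"offset": [0.12, 0.05, 0.6], "turn": 0.2},
    {"offset": [0.12, 0.05, 1.2], "turn": 0.2},
    {"offset": [0.12, 0.05, 1.7], "turn": 0.2},
    {"offset": [0.12, 0.05, 1.7], "turn": 0.2},
    {"offset": [0.12, 0.05, 1.7], "turn": 0.2}
  ]
}}

```text
t: 10.2
eef_pos: [0.6116, 0.0666, 0.2003]
ee_rot: [-3.141, -0.0, 3.069]
force: [-0.0, -0.0, -0.4]
width: 0.0294
```

```bash
python3 - <<'E'
from h import *
go(toW((0,.016)),.015,175.92)
E
```

```text
offset cm [-0.05  0.07  0.73] turn -0.1 | t 10.2 pos [0.6116 0.0666 0.2003] mag [-0.5 15.3] tip 0.0223 rpy [-180.    -0.   175.8] F [-0.  -0.  -0.4] w 0.0294
```

Request:
{"fn": "send_rows", "kwargs": {
  "motion": [
    {"offset": [-0.04, 0.05, 0.2], "turn": 0},
    {"offset": [-0.04, 0.05, 0.4], "turn": 0},
    {"offset": [-0.04, 0.05, 0.6], "turn": 0},
    {"offset": [-0.04, 0.05, 0.75], "turn": 0},
    {"offset": [-0.04, 0.05, 0.75], "turn": 0}
  ]
}}

```text
t: 10.7
eef_pos: [0.6119, 0.0671, 0.1928]
ee_rot: [-3.141, -0.0, 3.069]
force: [-0.2, 0.1, -0.4]
width: 0.0296
```

```bash
python3 - <<'E'
from h import *
go(toW((0,.016)),.013,175.92)
E
```

```text
offset cm [-0.02  0.02  0.18] turn -0.1 | t 10.7 pos [0.6119 0.0671 0.1928] mag [-0.2 15.8] tip 0.0148 rpy [-180.    -0.   175.8] F [-0.2  0.1 -0.4] w 0.0296
```

Request:
{"fn": "send_rows", "kwargs": {
  "motion": [
    {"offset": [0, 0, 0.1], "turn": 0},
    {"offset": [0, 0, 0.17], "turn": 0},
    {"offset": [0, 0, 0.17], "turn": 0}
  ]
}}

```text
t: 11.0
eef_pos: [0.612, 0.0671, 0.1913]
ee_rot: [-3.142, -0.0, 3.069]
force: [-0.3, 0.5, -0.7]
width: 0.0293
```

Request:
{"fn": "send_rows", "kwargs": {
  "motion": [
    {"offset": [0, 0, 0], "turn": 0},
    {"offset": [0, 0, 0], "turn": 0},
    {"offset": [0, 0, 0], "turn": 0},
    {"offset": [0, 0, 0], "turn": 0}
  ],
  "hand": -0.18
}}

```text
t: 11.4
eef_pos: [0.6121, 0.0671, 0.1915]
ee_rot: [3.141, 0.0, 3.069]
force: [0.2, -0.4, 0.2]
width: 0.0358
```

Request:
{"fn": "send_rows", "kwargs": {
  "motion": [
    {"offset": [0, 0, -1], "turn": 0},
    {"offset": [0, 0, -2], "turn": 0},
    {"offset": [0, 0, -4], "turn": 0},
    {"offset": [0, 0, -8], "turn": 0},
    {"offset": [0, 0, -12], "turn": 0},
    {"offset": [0, 0, -12], "turn": 0}
  ]
}}

```text
t: 12.0
eef_pos: [0.6138, 0.0676, 0.3189]
ee_rot: [3.138, 0.011, 3.07]
force: [0.2, -0.4, -0.6]
width: 0.0364
```

```bash
python3 - <<'E'
from h import *
go(toW((-.036,-.156)),.07,-94.08)
s=grab_frame("side");cv2.imwrite("pics/s4.png",cv2.resize(s["frame"][165:270,195:325],None,fx=5,fy=5,interpolation=cv2.INTER_CUBIC))
E
```

```text
offset cm [  3.84 -17.27   6.99] turn -90.0 | t 12.0 pos [0.6138 0.0676 0.3189] mag [ 1.7 16.4] tip 0.1409 rpy [179.8   0.6 175.9] F [ 0.2 -0.4 -0.6] w 0.0364
```

View pics/s4.png

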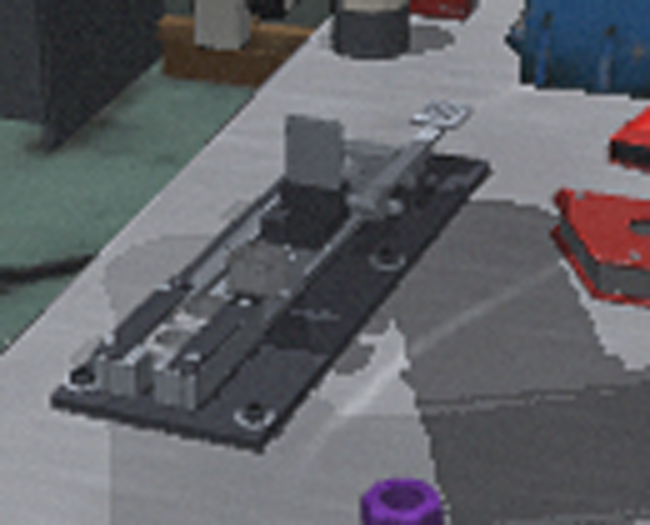

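The nut lies in the track at about (265,268), between the row and the caught follower. I'll move above the tab, then measure the nut's height and position.

Request:
{"fn": "send_rows", "kwargs": {
  "motion": [
    {"offset": [3.8, -17.3, 0], "turn": -90},
    {"offset": [3.8, -17.3, 2], "turn": -90},
    {"offset": [3.8, -17.3, 4], "turn": -90},
    {"offset": [3.8, -17.3, 5], "turn": -90},
    {"offset": [3.8, -17.3, 5], "turn": -90},
    {"offset": [3.8, -17.3, 5], "turn": -90},
    {"offset": [3.8, -17.3, 5], "turn": -90},
    {"offset": [3.8, -17.3, 5], "turn": -90}
  ],
  "hand": -1
}}

```text
t: 12.85
eef_pos: [0.5613, -0.1029, 0.2612]
ee_rot: [3.141, -0.0, -2.012]
force: [0.4, 0.2, 0.2]
width: 0.0006
```

Request:
{"fn": "send_rows", "kwargs": {
  "motion": [
    {"offset": [0, 0, 0], "turn": -21.2},
    {"offset": [0, 0, 0], "turn": -21.2},
    {"offset": [0, 0, 0], "turn": -21.2},
    {"offset": [0, 0, 0], "turn": -21.2},
    {"offset": [0, 0, 0], "turn": -21.2}
  ]
}}

```text
t: 13.35
eef_pos: [0.5614, -0.1027, 0.2613]
ee_rot: [3.141, 0.0, -1.65]
force: [0.7, -0.8, -0.7]
width: 0.0005
```

```bash
python3 - <<'E'
from h import *
go(toW((-.036,-.156)),.048,-94.08)
for n in("side","top"):
    f=grab_frame(n);C=cloud(f)
    X=(C[...,:2]-O)@Rm
    m=(abs(X[...,0])<.016)&(X[...,1]>-.02)&(X[...,1]<.055)
    P=np.c_[X[m],C[m][:,2]];P=P[P[:,2]<.06]
    Q=P[P[:,2]>.018];print(n,len(P),len(Q),Q.mean(0).round(4),np.percentile(Q,[5,50,95],axis=0).round(4).tolist())
    q=Q[abs(Q[:,2]-np.median(Q[:,2]))<.006]
    if len(q)>5: print("plane slopes,h",np.linalg.lstsq(np.c_[q[:,:2]-q[:,:2].mean(0),np.ones(len(q))],q[:,2],rcond=None)[0].round(3))
    g=f["frame"];o=(195,165) if n=="side" else (225,130)
    cv2.imwrite(f"pics/5{n}.png",cv2.resize(g[o[1]:o[1]+90,o[0]:o[0]+155],None,fx=4,fy=4,interpolation=cv2.INTER_CUBIC))
a=cv2.imread("pics/5top.png");b=cv2.imread("pics/5side.png");cv2.imwrite("pics/5.png",np.vstack([a,b])[:720][:600] if 0 else cv2.resize(np.vstack([a,b]),(516,600)))
E
```

```text
offset cm [-0.12 -0.25  3.53] turn -0.5 | t 13.35 pos [ 0.5614 -0.1027  0.2613] mag [ -38.5 -157.1] tip 0.0833 rpy [180.    0.  -94.5] F [ 0.7 -0.8 -0.7] w 0.0005
side 239 83 [-0.0005  0.0199  0.0231] [[-0.0131, 0.0062, 0.0184], [-0.0, 0.0226, 0.0236], [0.0121, 0.032, 0.0261]]
plane slopes,h [-0.004 -0.039  0.023]<stdin>:8: RuntimeWarning: Mean of empty slice.
  ret = um.true_divide(
Traceback (most recent call last):
IndexError: index -1 is out of bounds for axis 0 with size 0
```

The side depth shows the nut's top at 23–24 mm, level, near magazine (0, +19 mm), so it is flat on the floor. The arm hides it from the top view. Pressing the tab next.

Request:
{"fn": "send_rows", "kwargs": {
  "motion": [
    {"offset": [-0.1, -0.25, 1.5], "turn": -0.5},
    {"offset": [-0.1, -0.25, 3], "turn": -0.5},
    {"offset": [-0.1, -0.25, 3.5], "turn": -0.5},
    {"offset": [-0.1, -0.25, 4], "turn": -0.5},
    {"offset": [-0.1, -0.25, 4.5], "turn": -0.5},
    {"offset": [-0.1, -0.25, 5], "turn": -0.5},
    {"offset": [-0.1, -0.25, 5.3], "turn": -0.5},
    {"offset": [-0.1, -0.25, 5.3], "turn": -0.5}
  ]
}}

```text
t: 14.25
eef_pos: [0.5644, -0.1022, 0.2086]
ee_rot: [-3.141, -0.0, -1.639]
force: [0.6, -4.3, 3.6]
width: 0.0003
```

Request:
{"fn": "send_rows", "kwargs": {
  "motion": [
    {"offset": [0, 0, 0.1], "turn": 0},
    {"offset": [0, 0, 0.1], "turn": 0},
    {"offset": [0, 0, 0.1], "turn": 0},
    {"offset": [0, 0, 0.1], "turn": 0},
    {"offset": [0, 0, 0.1], "turn": 0}
  ]
}}

```text
t: 14.75
eef_pos: [0.5644, -0.1022, 0.2079]
ee_rot: [-3.141, -0.0, -1.639]
force: [0.6, -6.3, 4.5]
width: 0.0003
```

```bash
python3 - <<'E'
from h import *
go(toW((-.036,-.156)),.029,-94.08)
f=grab_frame("side");cv2.imwrite("pics/s6.png",cv2.resize(f["frame"][165:270,195:325],None,fx=5,fy=5,interpolation=cv2.INTER_CUBIC))
E
```

```text
offset cm [-0.04  0.04  0.09] turn 0.2 | t 14.75 pos [ 0.5644 -0.1022  0.2079] mag [ -35.6 -156.4] tip 0.0299 rpy [-179.9   -0.   -93.9] F [ 0.6 -6.3  4.5] w 0.0003
```

View pics/s6.png

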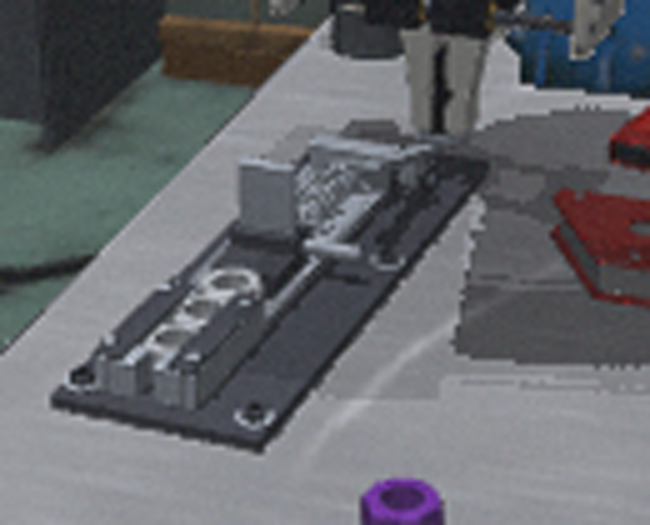

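The follower ran forward: three nuts sit in a row at (170,335), (205,305) and (237,283) with the follower on the last. Lifting off and checking.

Request:
{"fn": "send_rows", "kwargs": {
  "motion": [
    {"offset": [0, 0, -1], "turn": 0},
    {"offset": [0, 0, -3], "turn": 0},
    {"offset": [0, 0, -8], "turn": 0},
    {"offset": [0, 0, -13], "turn": 0},
    {"offset": [10, 0, -18], "turn": 0},
    {"offset": [15, 0, -20], "turn": 0},
    {"offset": [15, 0, -20], "turn": 0},
    {"offset": [15, 0, -20], "turn": 0}
  ]
}}

```text
t: 15.6
eef_pos: [0.5536, -0.2544, 0.4104]
ee_rot: [-3.138, -0.0, -1.641]
force: [-0.5, -0.0, -0.3]
width: 0.0004
```

Request:
{"fn": "send_rows", "kwargs": {
  "motion": [
    {"offset": [0, 0, 0], "turn": 0},
    {"offset": [0, 0, 0], "turn": 0},
    {"offset": [0, 0, 0], "turn": 0},
    {"offset": [0, 0, 0], "turn": 0}
  ]
}}

```text
t: 16.0
eef_pos: [0.5541, -0.2503, 0.4068]
ee_rot: [3.141, 0.0, -1.637]
force: [-0.0, -0.3, -0.1]
width: 0.0002
```

```bash
python3 - <<'E'
from h import *
go(toW((0,0)),.2,-94)
f=grab_frame("side");C=cloud(f);X=(C[...,:2]-O)@Rm;z=C[...,2]
m=(abs(X[...,0])<.014)&(X[...,1]>.03)&(X[...,1]<.062)&(z>.019)&(z<.035)
q=np.c_[X[m],z[m]];print("nut3",len(q),np.percentile(q,[5,50,95],axis=0).round(4).tolist());print(np.linalg.lstsq(np.c_[q[:,:2]-q[:,:2].mean(0),np.ones(len(q))],q[:,2],rcond=None)[0].round(3))
m=(abs(X[...,0])<.013)&(X[...,1]>-.08)&(X[...,1]<.04)&(z>.04)&(z<.064)
print("plate front y med",np.median(X[m][:,1]).round(4),"slide",(.0347-np.median(X[m][:,1])).round(4))
t=grab_frame("top")
a=cv2.resize(t["frame"][130:205,225:385],None,fx=4,fy=4,interpolation=cv2.INTER_CUBIC);b=cv2.resize(f["frame"][185:255,195:300],None,fx=4,fy=4,interpolation=cv2.INTER_CUBIC)
cv2.imwrite("pics/7.png",np.vstack([a,cv2.copyMakeBorder(b,0,0,0,a.shape[1]-b.shape[1],0)]))
M=lambda x,y,z:np.r_[toW((x,y)),z]
print("expected nut tops in crop",((proj(t,[M(0,y,.024) for y in(.105,.0755,.0435)])-[225,130]+.4)*4).round(0).tolist())
E
```

```text
offset cm [-30.48  -3.68   2.89] turn 0.2 | t 16.0 pos [ 0.5541 -0.2503  0.4068] mag [ -35.3 -304.9] tip 0.2288 rpy [179.9   0.  -93.8] F [-0.  -0.3 -0.1] w 0.0002
nut3 60 [[-0.0129, 0.0309, 0.0207], [0.0002, 0.0396, 0.0241], [0.0116, 0.0589, 0.026]]
[-0.016  0.068  0.024]
plate front y med 0.0059 slide 0.0288
expected nut tops in crop [[124.0, 132.0], [171.0, 136.0], [221.0, 140.0]]
```

View pics/7.png

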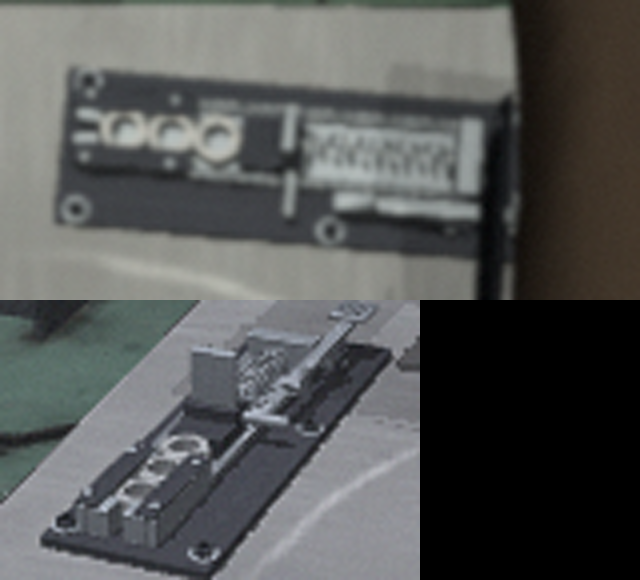

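The final views show three nuts in line at (124,130), (171,133) and (218,136), level and centred. The follower is closed on the last one, the catch is back at rest and the arm is clear. Handing in.

```bash
python3 -c "
from station import *
print(job_done(),get_state()['t'])"
```

```text
the job is handed in; nothing more can be done
the job is handed in; nothing more can be done
```

The loose nut is loaded and the job is handed in. Robot time was about 16 s of the 61 s allowed, and no verdict was given. I pushed the follower back until the catch held it and set the nut into the track at about y = +16 to +19 mm. I then pressed the tab about 11 mm, and the follower closed the row.

**Last checks**
- **Loaded nut:** its top is at about 24 mm, so it sits on the floor. It is near x = 0 to +2 mm, y = +40 to +46 mm. Its tilt fits at 0.07 rad, inside the 0.1 limit, but from only 60 noisy depth points that may include lip edges; in the pictures it looks flat.
- **Follower:** the slide measures about 0.029 m. This is inside the 0.024–0.040 limit and at the low end of the expected 0.029–0.036, with camera error around 2 mm.
- **Robot:** the arm stands clear with no force on the tool.
- **Magnet, red box and jar:** I never went near them; I did not measure their positions again at the end.

One check failed: when the nut first went in, the arm hid it from the top camera. That check rests on the side camera alone, which showed it level with its top at 23–24 mm.

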